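Press cover onto the loaded bay of a battery tester

ROBOT

A 6-joint arm with a two-finger parallel gripper is mounted at the origin on a cart in front of the work surface, level with it; the furniture and walls round the work are solid. World frame = base frame: x ahead of the robot, y to its left, z up, the work surface at z = 0. Lengths are in m, angles in degrees, forces in N, time in s.
With the tool pointing down it reaches from about 0.375 to 0.9 m from the base axis. Payload 3.1 kg.
Tool frame: the origin (TCP) lies on the centre line of the jaws, within the pads' length; the fingertips stand 8 mm ahead of it and the grasp point (between the pads) lies 11 mm behind it; z points along the fingers, y is the line along which they close (so a half turn about z gives the same grasp; the last joint's range is limited). The gripper opens to 87 mm and grips with 3 to 60 N. Pads are 19 mm wide; open, the fingers measure 117 mm over their backs; the gripper's body (75 mm by 190 mm) begins 51 mm behind the grasp point.
Start: joints at [57.382, 30.224, 82.088, -0, 67.689, -10.227], TCP at [0.238, 0.578, 0.231] pointing down, gripper open.
Joint ranges: [-176.69, 176.69], [-43.24, 126.21], [12.49, 139.97], [-82, 262], [0, 151.66], [-163.58, 163.58]. Speed limits (degrees/s): [159.86, 159.86, 180, 180, 180, 180].

INTERFACE

Orientations are given as a 3x3 rotation matrix whose columns are the frame's x, y, z axes.
In Python, from rig import * gives the robot as it stands.
- The arm moves only by the tool step_arm, never from a script. Its argument "targets" is a list of rows, each a list of 5 numbers: the opening, from -1 (shut) to 1 (fully open), then the shift along the world's x, y, z normalised to -1 to 1, where 1 is 0.25 m, then the turn about the world's z normalised to -1 to 1, where 1 is 180 degrees. In form: [[fingers, x, y, z, turn], ...]. A call has 1 to 20 rows; each row is the pose to reach, as a shift and turn from the pose commanded when the call began, turning the shorter way round; what a row does not reach only later rows make up. A row lasts 1/10 s, in which the tool goes at most 50 mm and 8.59 degrees, less where a joint would pass 70% of its speed; a pose out of reach is approached as far as the arm can. A call with a number of a shift or a turn outside -1 to 1 is refused whole. A call with a gripper value outside its range is refused whole. The fingers move at their own pace and stop on an object; the grip force is fixed at half the most. Time passes only in rows, so rows that repeat a pose let the fingers close. It gives the time, the measured TCP pose, the force, the opening and the grip force at its end, in the units of the state.
- read_state(): the state, without advancing time (a new reading comes with each control period).
- capture(name): name is "scene" or "top"; returns a dict with "color" (400x640x3 uint8, red, green, blue), "mtx" (3x3 intrinsics, pixels), "k1" (the pictures are not rectified: a ray, as slopes to the right and down, at radius r is drawn at 1 + k1 r^2 times it, then the intrinsics apply), "pose" (4x4, takes a point from camera to world coordinates). Camera axes: x right, y down, z forward; pixel columns grow to the right and rows downward; lengths in m; the calibration is good to about 2 mm. A picture is of the moment at which its call begins. There is no depth.
- hand_in(): hands the job in; it is judged then, once.
The state is a dict: "time_s": time; "joint_positions": joint angles; "qvel": joint speeds; "tau": joint torques, N m; "position": TCP position; "tcp_rot": TCP orientation; "force": force on the tool from outside, world axes, zero at the start; "moment": the same for the moment, N m; "opening": opening from 0.0 (shut) to 1.0 (fully open); "grasp_force": force on a finger pad.
Only numpy, scipy, OpenCV 4.12 (cv2) and the standard library are available. Lean on these libraries where they do the work, as an engineer would, in place of code of your own. Each camera call takes 0.05 s, during which the arm holds its last target. There are 200 camera calls.

TASK

One bay of the two-bay battery tester holds a black phone battery, the other only its orange probe guard. Take the blue press cover by its handle, set it over the bay with the battery, slide it until the two blind bores in its underside drop over that bay's hidden locating pins, then press it down against the springs until it is fully home on the stop faces; finish while holding it pressed down there, because it springs up when let go. Do not let the cover touch the orange guard, and leave the other things on the bench where they are.

Things in the scene. Friction and masses are not known exactly. Their poses are not given: they have to be found in the camera images.
- cover: press cover, lies right way up on the bench: blue block 134 x 60 x 18 mm (x, y, z), 0.26 kg, bar handle on top. Origin at the centre of its underside, x along its length, z up. In the underside two blind bores at x = +57 and -57 mm, y = 0: 10 mm diameter, 15 mm deep, 1 mm chamfer. It fits either way round.
- handle (a point): centre of the cover's black handle bar, 46 mm above the centre of the cover's underside. The bar is 76 mm long along the cover's x, 16 mm wide and 16 mm high, on two posts 14 mm wide at x = +-33 mm; 17 mm are free below the bar.
- tester: two-bay battery tester, fixed: aluminium base 164 x 172 mm, two grey bays side by side, each 140 x 64 mm. Origin under its centre on the bench, x along the bays, y across, z up. In each bay a sprung bed carries the battery or the guard; bed up, their tops are 5 mm above the stop faces, so a cover that has dropped 7 mm from the pin tips first rests on the battery.
- bay_1 (a point): centre of bay 1 (the bay at the tester's +y side), level with its grey stop faces, 34 mm above the bench. The bay's two locating pins stand 57 mm from this point on either side along the tester's x axis: polished steel (friction about 0.2), 8 mm diameter, rounded tips 12 mm above the stop faces.
- bay_2 (a point): centre of bay 2 (the bay at the tester's -y side), level with its grey stop faces, 34 mm above the bench. The bay's two locating pins stand 57 mm from this point on either side along the tester's x axis: polished steel (friction about 0.2), 8 mm diameter, rounded tips 12 mm above the stop faces.
- bed_1 (a joint): sprung bed of bay 1 (the one at the tester's +y side), in m: 0 = up, grows as it is pressed down, about 0.005 when the cover is fully home. The spring takes about 5.5 N to start moving and 11 N at 0.005.
- bed_2 (a joint): sprung bed of bay 2 (the one at the tester's -y side), in m: 0 = up, grows as it is pressed down, about 0.005 when the cover is fully home. The spring takes about 5.5 N to start moving and 11 N at 0.005.
- battery: black phone battery, 88 x 37 x 8 mm, lies loose in one of the two bays (which one differs from start to start), long side along the bay. Origin at the centre of its underside.
- guard: orange probe guard, a shallow tray 88 x 37 x 8 mm, lies in the other bay. Not to be touched with the cover. Origin at the centre of its underside.
- spare_battery: a second black phone battery, 88 x 37 x 8 mm, flat on the bench behind the tester; not part of the job, leave it.
- meter: orange multimeter, 144 x 74 x 42 mm, on the bench behind the tester; leave it.
- solder_spool: blue solder spool, 54 mm diameter, 30 mm high; leave it.
- tweezers: steel tweezers, 122 mm long; leave them.
- driver_orange: short orange and black screwdriver, 107 mm long; leave it.
- dish: round steel screw dish, 66 mm diameter, 14 mm high; leave it.

How it is judged (in metres and radians):
On the way, in this order (a step that is already met when the one before it is completed fails the run):
1. the cover is lifted clear of the bench (height (world z) of cover above 0.03 m), for 0.1 s.
2. the cover has dropped over both locating pins of the bay that holds the battery (((horizontal distance between cover and bay_1 below 0.003 m and horizontal distance between battery and bay_1 below 0.008 m and z of cover in the frame of bay_1 below 0.008 m) or (horizontal distance between cover and bay_2 below 0.003 m and horizontal distance between battery and bay_2 below 0.008 m and z of cover in the frame of bay_2 below 0.008 m)) and angle between the x axis of cover and the x axis of tester, either way round below 0.06 rad and angle between cover's own z axis and vertical below 0.06 rad), for 0.2 s.
At the end, for the whole second after the job is handed in: Cover on the pins of the battery's bay: centred within 3 mm, square and level within 0.06 rad, underside within 1.5 mm of the stop faces, that bed at least 3.8 mm down, battery within 8 mm of the bay centre and pressed with over 4 N, the fingers still on the cover with over 3 N (((horizontal distance between cover and bay_1 below 0.003 m and horizontal distance between battery and bay_1 below 0.008 m and z of cover in the frame of bay_1 below 0.0015 m and value of joint bed_1 above 0.0038 m) or (horizontal distance between cover and bay_2 below 0.003 m and horizontal distance between battery and bay_2 below 0.008 m and z of cover in the frame of bay_2 below 0.0015 m and value of joint bed_2 above 0.0038 m)) and angle between the x axis of cover and the x axis of tester, either way round below 0.06 rad and angle between cover's own z axis and vertical below 0.06 rad and contact force between cover and battery above 4 N and contact force between the fingers and cover above 3 N); the arm keeps its last pose, push and grip.
It fails at once if the cover presses on the orange guard (contact force between cover and guard above 1 N).
It fails at once if a thing that is not part of the job is moved by more than 3 cm (distance of any of solder_spool, meter, spare_battery, driver_orange, tweezers, dish from where it was at the start of the episode above 0.03 m).
It also fails if it takes over 40 s, if anything falls off the work surface, if the arm or the gripper's body presses on something with over 40 N, if the wrist force passes 120 N, or if a joint passes its speed limit or range.

## Working session

There is one attempt and no reset: what is moved stays moved. The work goes in short steps, Python scripts to look and compute and a tool call to move; the robot and the scene stay as the last step left them, time stands still between calls to the robot, and variables do not carry over. Pictures are saved under pics/ and viewed, at most 10 in all, crops included, and the job is handed in when it is done.

Besides the shell and the picture viewer there is one more tool, called after "Request:" as name(argument=value, ...), one argument or row to a line, values as JSON. step_arm: Moves the arm, as the interface text tells. Scaled input: -1 to 1 covers 0.25 m each way for a shift and 180 degrees each way for a turn. Its arguments: {"type":"object","properties":{"targets":{"type":"array","items":{"type":"array","items":{"type":"number"}}}},"required":["targets"]}

```bash
ls; mkdir -p pics
python3 - <<'E'
from rig import *
import cv2,numpy as np
for n in("scene","top"):
    c=capture(n);cv2.imwrite(f"pics/{n}0.png",c["color"][:,:,::-1]);np.savez(f"{n}0.npz",**c)
    print(n,c["mtx"].tolist(),c["k1"],np.round(c["pose"],3).tolist())
s=read_state();print(s)
E
```

```text
pics
scene [[396.12226738965654, 0.0, 316.4089583782073], [0.0, 396.12226738965654, 196.73039590073574], [0.0, 0.0, 1.0]] -0.06317017570078098 [[0.436, -0.587, 0.682, -0.133], [-0.9, -0.272, 0.342, -0.319], [-0.015, -0.763, -0.647, 0.753], [0.0, 0.0, 0.0, 1.0]]
top [[367.91600559022123, 0.0, 319.4538559278145], [0.0, 367.91600559022123, 200.91097310683065], [0.0, 0.0, 1.0]] 0.022286058003176967 [[-0.024, -0.993, 0.113, 0.478], [-1.0, 0.021, -0.022, 0.052], [0.019, -0.113, -0.993, 0.889], [0.0, 0.0, 0.0, 1.0]]
{'time_s': 0.1, 'joint_positions': array([ 5.73813243e+01,  3.02710300e+01,  8.21464015e+01,  9.17790754e-04,
        6.76895508e+01, -1.02259925e+01]), 'qvel': array([-0.02060404, -0.17563354, -0.19359638,  0.03516503, -0.0507027 ,
       -0.04273227]), 'tau': array([-7.92696119e-04, -4.40986812e+01, -1.77150017e+01,  6.34558685e-02,
        5.34499018e-02, -7.41232748e-05]), 'position': array([0.23771305, 0.57736251, 0.22971213]), 'tcp_rot': array([[-9.24592192e-01,  3.80957006e-01, -1.01898352e-03],
       [ 3.80958211e-01,  9.24590933e-01, -1.56470467e-03],
       [ 3.46057722e-04, -1.83490386e-03, -9.99998257e-01]]), 'force': array([0.35804444, 0.0312513 , 0.3026693 ]), 'moment': array([ 0.0344246 ,  0.02412799, -0.01920411]), 'grasp_force': 0.0, 'opening': 1.0031480927596774}
```

View pics/top0.png

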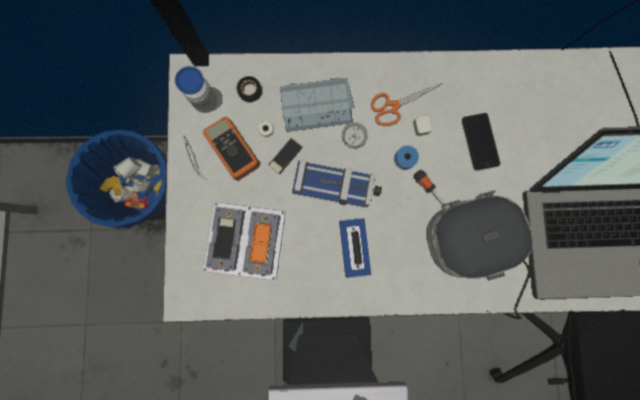

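View pics/scene0.png

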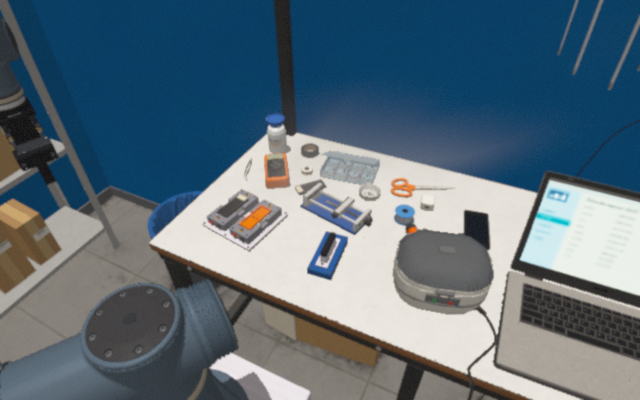

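The top view shows the tester at about (245,242): the battery is in the left bay (223,240) and the orange guard in the right bay (262,243). The cover is at about (355,247), with its black handle along the image vertical. The scene view agrees. Next I'll measure, using an enlarged crop.

```bash
cat > h.py <<'E'
import cv2,numpy as np
def ray(c,uv):
    K=c["mtx"];k=float(c["k1"]);T=c["pose"]
    p=(np.asarray(uv,float).reshape(-1,2)-K[:2,2])/[K[0,0],K[1,1]]
    q=p.copy()
    for _ in range(20): q=p/(1+k*(q**2).sum(1,keepdims=True))
    d=np.c_[q,np.ones(len(q))]@T[:3,:3].T
    return T[:3,3],d
def onz(c,uv,z):
    o,d=ray(c,uv); return o+d*((z-o[2])/d[:,2])[:,None]
def proj(c,P):
    T=c["pose"];p=(np.asarray(P,float).reshape(-1,3)-T[:3,3])@T[:3,:3];q=p[:,:2]/p[:,2:]
    q=q*(1+float(c["k1"])*(q**2).sum(1,keepdims=True));return q*[c["mtx"][0,0],c["mtx"][1,1]]+c["mtx"][:2,2]
def blob(m,near):
    n,l,s,ce=cv2.connectedComponentsWithStats(m.astype(np.uint8))
    i=1+np.argmin([np.hypot(*(ce[j]-near)) if s[j,4]>25 else 1e9 for j in range(1,n)])
    cn=max(cv2.findContours((l==i).astype(np.uint8),0,1)[0],key=cv2.contourArea)
    return s[i],ce[i],cn
E
python3 - <<'E'
from h import *
for n,roi in(("top",(200,195,180,95)),("scene",(195,180,160,105))):
    c=dict(np.load(n+"0.npz"));im=c["color"]
    x,y,w,h=roi
    cv2.imwrite(f"pics/{n}_crop.png",cv2.resize(im[y:y+h,x:x+w,::-1],None,fx=4.4,fy=4.4,interpolation=cv2.INTER_CUBIC))
    hsv=cv2.cvtColor(im,cv2.COLOR_RGB2HSV);H,S,V=cv2.split(hsv)
    blue=(H>95)&(H<125)&(S>130)&(V>60); org=(H>3)&(H<18)&(S>150)
    for nm,m,near,z in(("cover",blue,(355,247) if n=="top" else (328,255),.018),("guard",org,(262,243) if n=="top" else (255,222),.039)):
        s,ce,cn=blob(m,near)
        P=onz(c,cn[:,0],z)[:,:2].astype(np.float32)
        print(n,nm,s,ce.round(1),"rect on plane",cv2.minAreaRect(P))
E
```

```text
top cover [341 220  29  56 563] [354.3 247.8] rect on plane ((0.4659343659877777, -0.047079090029001236), (0.12713037431240082, 0.055639345198869705), 4.617880344390869)
top guard [250 224  21  39 575] [259.9 242.8] rect on plane ((0.4816323518753052, 0.17201033234596252), (0.03475126251578331, 0.08544143289327621), 81.40457153320312)
scene cover [308 234  39  44 519] [326.8 258.6] rect on plane ((0.45865297317504883, -0.05064912885427475), (0.13802500069141388, 0.0580509752035141), 4.956417083740234)
scene guard [240 206  30  23 315] [254.6 217.3] rect on plane ((0.4777241051197052, 0.1697683185338974), (0.03860625997185707, 0.08692342787981033), 81.21704864501953)
```

View pics/top_crop.png

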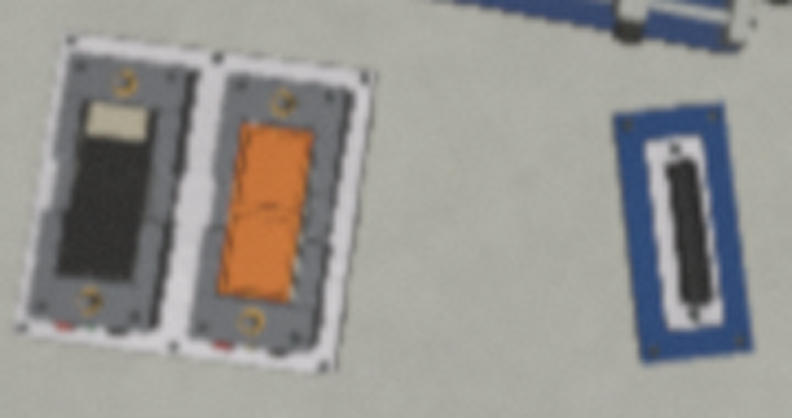

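View pics/scene_crop.png

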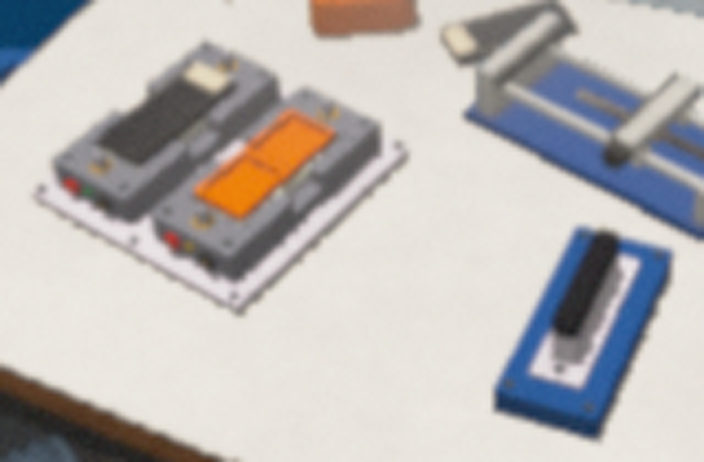

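The crop shows the brass rings round the pins. In the battery bay they are at full-image (228.4,213.9) and (220.5,263.2); in the guard bay at (264.5,218.2) and (257,268). The cover is clean in both views, with the handle bar along its length. Next I'll refine the pin positions and the cover centre.

Run:
```python
from h import *
t=dict(np.load("top0.npz"));s=dict(np.load("scene0.npz"))
def ring(c,uv,r):
    im=c["color"].astype(float);x,y=map(int,np.round(uv))
    w=im[y-r:y+r+1,x-r:x+r+1];k=np.clip(w[...,0]-w[...,2]-15,0,None)
    Y,X=np.mgrid[y-r:y+r+1,x-r:x+r+1];return np.array([(k*X).sum(),(k*Y).sum()])/k.sum()
T=[(228.4,213.9),(220.5,263.2),(264.5,218.2),(257,268)]
tp=[ring(t,u,3) for u in T];P=onz(t,tp,.036);print("top",np.round(tp,1).tolist(),P.round(4)[:,:2].tolist())
S=[(195+228/4.4,180+64/4.4),(195+101/4.4,180+166/4.4),(195+332/4.4,180+110/4.4),(195+204/4.4,180+219/4.4)]
sp=[ring(s,u,3) for u in S];Q=onz(s,sp,.036);print("scene",np.round(sp,1).tolist(),Q.round(4)[:,:2].tolist())
for A in(P,Q):
    for i in(0,2):
        d=A[i]-A[i+1];print("len",np.linalg.norm(d[:2]).round(4),"ang",np.degrees(np.arctan2(d[1],d[0])).round(2),"mid",((A[i]+A[i+1])/2).round(4))
# handle bar: dark blob, bar top at .054
for n,c,near in(("top",t,(356,247)),("scene",s,(195+587/4.4,180+285/4.4))):
    V=c["color"].max(2);st,ce,cn=blob(V<70,near);R=cv2.minAreaRect(onz(c,cn[:,0],.054 if n=="top" else .05)[:,:2].astype(np.float32));print(n,"bar",st,ce.round(1),R)
# battery + cover corner check
for L in [[(615,115),(722,104),(750,350),(641,362)]]:
    print("cover top face corners",onz(t,[(200+a/4.4,195+b/4.4) for a,b in L],.018).round(4)[:,:2].tolist())
L=[(663,250),(590,230),(497,392),(600,420)]
print(onz(s,[(195+a/4.4,180+b/4.4) for a,b in L],.018).round(4)[:,:2].tolist())
print("base",onz(t,[(200+a/4.4,195+b/4.4) for a,b in[(68,37),(375,72),(330,373),(17,332)]],.005).round(4)[:,:2].tolist())
```

```text
top [[228.6, 213.9], [220.3, 262.7], [263.7, 218.4], [257.3, 267.2]] [[0.5495, 0.2442], [0.4388, 0.2623], [0.5374, 0.1634], [0.4265, 0.1786]]
scene [[245.5, 195.8], [217.2, 217.7], [268.5, 206.6], [241.0, 229.5]] [[0.5427, 0.2432], [0.4345, 0.2613], [0.5306, 0.1599], [0.4247, 0.1783]]
len 0.1122 ang -9.26 mid [0.4942 0.2533 0.036 ]
len 0.1119 ang -7.79 mid [0.482 0.171 0.036]
len 0.1096 ang -9.54 mid [0.4886 0.2523 0.036 ]
len 0.1075 ang -9.86 mid [0.4777 0.1691 0.036 ]
top bar [352 232   9  32 177] [356.3 247.6] ((0.4660053253173828, -0.0466470867395401), (0.06976087391376495, 0.013205201365053654), 4.4242939949035645)
scene bar [321 234  14  22 137] [327.7 244.7] ((0.46136629581451416, -0.050405751913785934), (0.07441084086894989, 0.014407051727175713), 4.743523120880127)
cover top face corners [[0.5281, -0.0138], [0.5327, -0.0718], [0.402, -0.0817], [0.3971, -0.0237]]
[[0.5308, -0.0683], [0.5277, -0.023], [0.3956, -0.0283], [0.4018, -0.0862]]
base [[0.5781, 0.2825], [0.5553, 0.1158], [0.3944, 0.1419], [0.4204, 0.308]]
```

Request:
step_arm(
  targets=[
    [1,0.44,-1,0,0.15],
    [1,0.44,-1,0,0.15],
    [1,0.44,-1,0,0.15],
    [1,0.44,-1,0,0.15],
    [1,0.44,-1,0,0.15],
    [1,0.44,-1,0,0.15],
    [1,0.44,-1,0,0.15],
  ],
)

```text
time_s: 0.8
position: [0.3489, 0.3249, 0.2303]
tcp_rot: [[-0.997, -0.075, -0.001], [-0.075, 0.997, -0.002], [0.001, -0.001, -1.0]]
force: [0.2, 0.8, 0.1]
opening: 1.003
grasp_force: 0.0
```

Request:
step_arm(
  targets=[
    [1,0.468,-1,0,0],
    [1,0.468,-1,0,0],
    [1,0.468,-1,0,0],
    [1,0.468,-1,0,0],
    [1,0.468,-1,0,0],
    [1,0.468,-1,0,0],
    [1,0.468,-1,0,0],
  ],
)

```text
time_s: 1.5
position: [0.4674, 0.0758, 0.2305]
tcp_rot: [[-0.997, -0.076, 0.002], [-0.076, 0.997, -0.0], [-0.002, -0.001, -1.0]]
force: [-0.1, 1.2, 1.0]
opening: 1.003
grasp_force: 0.0
```

Request:
step_arm(
  targets=[
    [1,0,-0.504,-0.4,0],
    [1,0,-0.504,-0.4,0],
    [1,0,-0.504,-0.4,0],
    [1,0,-0.504,-0.4,0],
    [1,0,-0.504,-0.4,0],
    [1,0,-0.504,-0.4,0],
  ],
)

```text
time_s: 2.1
position: [0.4651, -0.0466, 0.1309]
tcp_rot: [[-0.997, -0.081, -0.0], [-0.081, 0.997, 0.001], [0.0, 0.001, -1.0]]
force: [-0.0, 0.1, 1.5]
opening: 1.001
grasp_force: 0.0
```

Request:
step_arm(
  targets=[
    [1,0,-0.004,-0.2,0],
    [1,0,-0.004,-0.3,0],
    [1,0,-0.004,-0.392,0],
    [1,0,-0.004,-0.392,0],
    [-1,0,-0.004,-0.392,0],
    [-1,0,-0.004,-0.392,0],
    [-1,0,-0.004,-0.392,0],
    [-1,0,-0.004,-0.392,0],
    [-1,0,-0.004,-0.392,0],
    [-1,0,-0.004,-0.392,0],
    [-1,0,-0.004,-0.392,0],
  ],
)

```text
time_s: 3.2
position: [0.4651, -0.0492, 0.0327]
tcp_rot: [[-0.997, -0.08, 0.0], [-0.08, 0.997, -0.0], [-0.0, -0.0, -1.0]]
force: [0.3, -0.6, -0.4]
opening: 0.449
grasp_force: 0.0
```

Request:
step_arm(
  targets=[
    [-1,0,0,0,0],
    [-1,0,0,0,0],
    [-1,0,0,0,0],
    [-1,0,0,0,0],
    [-1,0,0,0,0],
    [-1,0,0,0,0],
    [-1,0,0,0,0],
  ],
)

```text
time_s: 3.9
position: [0.465, -0.0491, 0.0325]
tcp_rot: [[-0.997, -0.08, -0.0], [-0.08, 0.997, 0.0], [0.0, 0.0, -1.0]]
force: [0.4, 0.8, -2.0]
opening: 0.176
grasp_force: 30.0
```

Request:
step_arm(
  targets=[
    [-1,0,0,0.1,0],
    [-1,0,0,0.24,0],
    [-1,0,0,0.4,0],
    [-1,0.06,0.15,0.4,-0.0235],
    [-1,0.08,0.3,0.4,-0.0485],
    [-1,0.1,0.45,0.4,-0.0735],
    [-1,0.116,0.6,0.4,-0.0735],
    [-1,0.116,0.75,0.4,-0.0735],
    [-1,0.116,0.9,0.4,-0.0735],
    [-1,0.116,1,0.4,-0.0735],
    [-1,0.116,1,0.4,-0.0735],
  ],
)

```text
time_s: 5.0
position: [0.4931, 0.2039, 0.1321]
tcp_rot: [[-0.989, 0.146, -0.001], [0.146, 0.989, 0.001], [0.001, 0.001, -1.0]]
force: [0.7, -0.3, -3.1]
opening: 0.181
grasp_force: 30.0
```

Request:
step_arm(
  targets=[
    [-1,0,0.1,0,0],
    [-1,0,0.208,0,0],
    [-1,0,0.208,0,0],
    [-1,0,0.208,0,0],
  ],
)

```text
time_s: 5.4
position: [0.4933, 0.2523, 0.132]
tcp_rot: [[-0.989, 0.149, -0.002], [0.149, 0.989, -0.001], [0.001, -0.001, -1.0]]
force: [-0.6, 0.1, -2.6]
opening: 0.18
grasp_force: 30.0
```

Run:
```python
from rig import *
from h import *
s=read_state();print(s["position"],s["force"],np.degrees(np.arctan2(-s["tcp_rot"][0,1],s["tcp_rot"][1,1])))
o=[]
for n,(x,y,w,h) in(("top",(195,190,110,95)),("scene",(185,150,140,95))):
    c=capture(n);np.savez(n+"1.npz",**c);o.append(cv2.resize(c["color"][y:y+h,x:x+w,::-1],(560,285 if 0 else 380),interpolation=cv2.INTER_CUBIC)[:299])
    o[-1]=cv2.resize(c["color"][y:y+h,x:x+w,::-1],(390,int(390*h/w)),interpolation=cv2.INTER_CUBIC)
H=max(a.shape[0] for a in o)
cv2.imwrite("pics/m1.png",np.hstack([cv2.copyMakeBorder(a,0,H-a.shape[0],0,0,0) for a in o]))
```

```text
[0.49330705 0.25231352 0.13201432] [-0.5630812   0.06324458 -2.60634491] -8.55962543201868
```

View pics/m1.png

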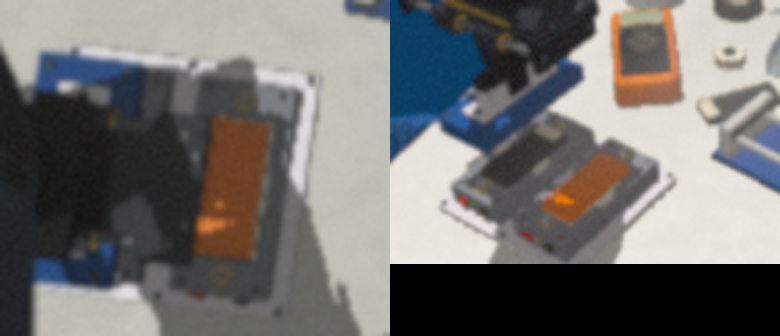

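The cover is held level and appears roughly aligned over the battery bay. The top view is partly hidden by the gripper, but the cover ends and the scene view are clear. I'll lower to just above the pins and measure there.

Request:
step_arm(
  targets=[
    [-1,0,0,-0.08,0],
    [-1,0,0,-0.168,0],
    [-1,0,0,-0.168,0],
    [-1,0,0,-0.168,0],
  ],
)

```text
time_s: 5.9
position: [0.4939, 0.2519, 0.0904]
tcp_rot: [[-0.989, 0.151, -0.001], [0.151, 0.989, -0.001], [0.001, -0.001, -1.0]]
force: [-0.2, -0.7, -1.7]
opening: 0.178
grasp_force: 30.0
```

Run:
```python
from rig import *
from h import *
s=read_state();print(s["position"],s["force"])
o=[]
for n,(x,y,w,h) in(("top",(198,195,80,85)),("scene",(200,160,85,85))):
    c=capture(n);np.savez(n+"2.npz",**c)
    # predicted pixels of the cover's top-face corners if centred on bay 1 (top-view estimate), for reading the error
    o.append(cv2.resize(c["color"][y:y+h,x:x+w,::-1],None,fx=4.7,fy=4.7,interpolation=cv2.INTER_CUBIC)); print(n,o[-1].shape)
H=max(a.shape[0] for a in o)
cv2.imwrite("pics/m2.png",np.hstack([cv2.copyMakeBorder(a,0,H-a.shape[0],0,0,0) for a in o]))
```

```text
[0.49385722 0.25191121 0.09040096] [-0.17298571 -0.68822678 -1.72563615]
top (400, 376, 3)
scene (400, 400, 3)
```

View pics/m2.png

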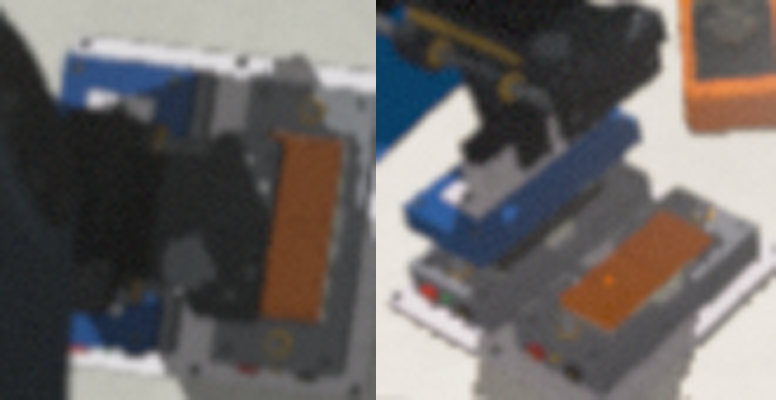

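The top view shows the cover's far end at crop (63,55)-(193,72) and its near end at (70,340)-(158,350). It is level and over the battery bay, and the guard is well clear. Next I'll measure the blue edges relative to the pins in the same camera.

Run:
```python
from h import *
from rig import *
c=dict(np.load("top2.npz"));im=c["color"];b=im[...,2].astype(float)-im[...,0]
a=np.radians(-8.6);ex=np.array([np.cos(a),np.sin(a)]);ey=np.array([-np.sin(a),np.cos(a)])
bay=np.array([.4942,.2533])
def cross(px,prof,level=35):  # first crossing into blue, linear
    i=np.argmax(prof>level);return px[i-1]+(level-prof[i-1])/(prof[i]-prof[i-1])*(px[i]-px[i-1])
far=[(u,cross(np.arange(200,216),b[200:216,u])) for u in range(215,237,2)]
near=[(u,cross(np.arange(275,255,-1),b[275:255:-1,u])) for u in range(216,230,2)]
rt=[(cross(np.arange(246,225,-1),b[v,246:225:-1]),v) for v in range(213,222,2)]
rb=[(cross(np.arange(240,218,-1),b[v,240:218:-1]),v) for v in range(260,268,2)]
for n,p,z in(("far",far,.0755),("near",near,.0755),("right-far",rt,.0575),("right-near",rb,.0575)):
    P=onz(c,p,z)[:,:2]-bay;print(n,"along",(P@ex*1000).round(1),"across",(P@ey*1000).round(1))
```

```text
far along [66.4 67.2 67.2 67.  66.8 67.1 67.2 67.2 67.  67.3 67.3] across [ 21.9  17.6  13.2   8.8   4.3  -0.1  -4.5  -8.9 -13.4 -17.8 -22.2]
near along [-65.3 -65.6 -63.3 -61.5 -56.7 -54.3 -54.6] across [ -1.4  -5.8  -9.8 -13.9 -17.4 -21.4 -25.8]
right-far along [  58.4   50.8 -125.8  -18.9 -133.5] across [ -16.     8.4 1369.2  485.2 1366.5]
right-near along [-45.7 -50.5 -54.8 -59.1] across [-25.8 -23.3 -23.9 -24.9]
```

Run:
```python
from h import *
c=dict(np.load("top2.npz"));im=c["color"].astype(int)
a=np.radians(-8.6);ex=np.array([np.cos(a),np.sin(a)]);ey=np.array([-np.sin(a),np.cos(a)]);bay=np.array([.4942,.2533])
for v in(213,216,219,263,266): print(v,[(u,int(im[v,u,2]-im[v,u,0])) for u in range(226,243)])
for n,p,z in(("rf",(198+193/4.7,195+100/4.7),.0575),("rn",(198+158/4.7,195+325/4.7),.0575),("lf",(198+63/4.7,195+56/4.7),.0755)):
    P=onz(c,p,z)[0,:2]-bay;print(n,(P@ex*1000).round(1),(P@ey*1000).round(1))
```

```text
213 [(226, 82), (227, 79), (228, 79), (229, 73), (230, 64), (231, 61), (232, 54), (233, 40), (234, 25), (235, 21), (236, 24), (237, 28), (238, 25), (239, 15), (240, 7), (241, 4), (242, 3)]
216 [(226, 7), (227, 6), (228, 6), (229, 8), (230, 13), (231, 24), (232, 31), (233, 32), (234, 34), (235, 33), (236, 31), (237, 30), (238, 21), (239, 12), (240, 3), (241, 2), (242, 1)]
219 [(226, 1), (227, 0), (228, 1), (229, 3), (230, 11), (231, 25), (232, 32), (233, 32), (234, 32), (235, 33), (236, 31), (237, 23), (238, 15), (239, 9), (240, 2), (241, 1), (242, 0)]
263 [(226, 37), (227, 36), (228, 37), (229, 36), (230, 30), (231, 22), (232, 11), (233, 3), (234, 2), (235, 1), (236, 0), (237, 0), (238, -1), (239, -1), (240, 0), (241, -1), (242, 0)]
266 [(226, 19), (227, 19), (228, 30), (229, 36), (230, 28), (231, 15), (232, 7), (233, 3), (234, 2), (235, 1), (236, 1), (237, -1), (238, -1), (239, 1), (240, 0), (241, 0), (242, 0)]
rf 52.8 -29.9
rn -54.4 -29.7
lf 64.7 29.6
```

The cover is centred on the bay within about 0.5 mm and square to it. Descending now.

Request:
step_arm(
  targets=[
    [-1,0,0,-0.02,0],
    [-1,0,0,-0.036,0],
    [-1,0,0,-0.044,0],
    [-1,0,0,-0.05,0],
    [-1,0,0,-0.056,0],
    [-1,0,0,-0.062,0],
    [-1,0,0,-0.066,0],
    [-1,0,0,-0.07,0],
    [-1,0,0,-0.07,0],
  ],
)

```text
time_s: 6.9
position: [0.494, 0.2529, 0.0729]
tcp_rot: [[-0.989, 0.15, -0.0], [0.15, 0.989, 0.0], [0.0, 0.0, -1.0]]
force: [0.1, 0.3, -3.6]
opening: 0.179
grasp_force: 30.0
```

Request:
step_arm(
  targets=[
    [-1,0,0,0,0],
    [-1,0,0,-0.006,0],
    [-1,0,0,-0.01,0],
    [-1,0,0,-0.014,0],
    [-1,0,0,-0.018,0],
    [-1,0,0,-0.022,0],
    [-1,0,0,-0.025,0],
    [-1,0,0,-0.025,0],
    [-1,0,0,-0.025,0],
  ],
)

```text
time_s: 7.8
position: [0.4941, 0.2529, 0.0673]
tcp_rot: [[-0.989, 0.15, 0.0], [0.15, 0.989, 0.0], [-0.0, 0.0, -1.0]]
force: [-2.8, -0.2, 5.2]
opening: 0.179
grasp_force: 30.0
```

Request:
step_arm(
  targets=[
    [-1,0,0,-0.003,0],
    [-1,0,0,-0.006,0],
    [-1,0,0,-0.006,0],
    [-1,0,0,-0.006,0],
  ],
)

```text
time_s: 8.2
position: [0.494, 0.2529, 0.0665]
tcp_rot: [[-0.989, 0.15, 0.001], [0.15, 0.989, 0.0], [-0.0, 0.0, -1.0]]
force: [-4.2, 0.3, 10.0]
opening: 0.181
grasp_force: 30.0
```

Request:
step_arm(
  targets=[
    [-1,0,0,-0.003,0],
    [-1,0,0,-0.006,0],
    [-1,0,0,-0.006,0],
    [-1,0,0,-0.006,0],
  ],
)

```text
time_s: 8.6
position: [0.494, 0.2529, 0.0664]
tcp_rot: [[-0.989, 0.15, 0.001], [0.15, 0.989, 0.0], [-0.001, 0.0, -1.0]]
force: [-4.4, -1.0, 20.6]
opening: 0.181
grasp_force: 30.0
```

The force rose from 10 to 20.6 N with no further travel, so it is on the stops. One check picture before handing in.

Run:
```python
from rig import *
from h import *
c=capture("scene");cv2.imwrite("pics/end.png",cv2.resize(c["color"][150:260,185:325,::-1],None,fx=5,fy=5,interpolation=cv2.INTER_CUBIC))
s=read_state();print(s["position"],s["force"],s["grasp_force"])
```

```text
[0.49401105 0.25289841 0.0664022 ] [-5.5617327  -0.81031624 20.0431521 ] 29.993352983146906
```

View pics/end.png

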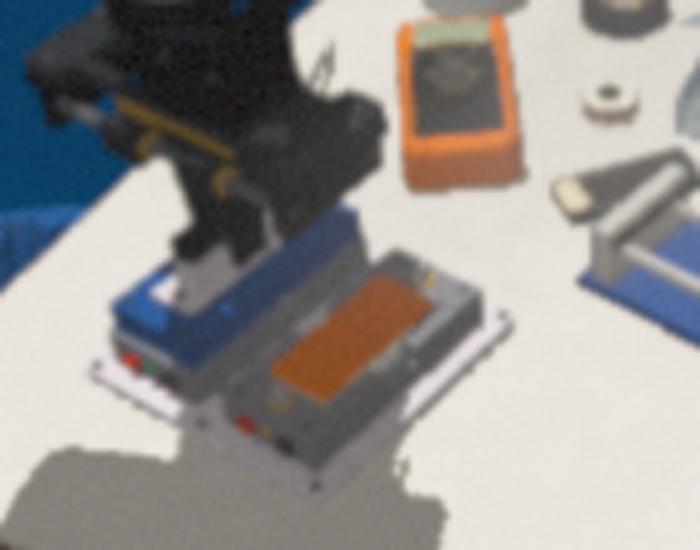

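The cover sits flush on the grey stop faces of the battery bay (about (235,290) in the crop), with no gap. The guard is untouched.

```bash
python3 -c "
from rig import *
print(hand_in())"
```

```text
the job is handed in; nothing more can be done
None
```

I handed the job in with the cover over both pins of the battery's bay, held down on the stop faces with about 20 N; the guard was not touched, and no verdict came back.

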